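# Nudge a token home in the grommet press's three-point nest

## Robot

A 6-joint arm with a two-finger parallel gripper is mounted at the origin on the work surface. World frame = base frame: x ahead of the robot, y to its left, z up, the work surface at z = 0. Lengths are in mm, angles in degrees, forces in N, time in s.
With the tool pointing down it reaches from about 350 to 850 mm from the base axis. Payload 8.1 kg.
Tool frame: the origin (TCP) lies at the very end of the fingers, on their centre line; the grasp point (between the pads) lies r.tcp_to_grasp behind it (r.tcp_to_grasp is the distance from the TCP to the grasp point, in mm); z points along the fingers, y is the line along which they close (so a half turn about z gives the same grasp; the last joint's range is limited). The gripper opens to 85 mm and grips with 20 to 120 N. Pads are 22 mm wide; open, the fingers measure 114 mm over their backs; the gripper's body (76 mm by 85 mm) begins 54 mm behind the grasp point. The pads swing forward as they close: fully open they stand 13 mm farther back than shut.
Start: joints at [58.247, 7.471, 85.268, -0, 87.261, -4.893], TCP at [271.07, 535.282, 231.292] pointing down, gripper open.
Joint ranges: [-169.43, 169.43], [-51.17, 129.36], [1.28, 143.12], [-76.62, 256.62], [0, 156.53], [-152.29, 152.29]. Speed limits (degrees/s): [136.94, 136.94, 159.86, 180, 180, 180].

## Interface

Orientations are given as [roll, pitch, yaw] about the fixed x, y, z axes, in that order (R = Rz(yaw) Ry(pitch) Rx(roll)).
In Python, from bench import r gives the robot as it stands.
- The arm moves only by the shell command python3 -m handwheel 'ROWS' [OPENING] [FORCE]. ROWS is JSON, a list of rows, each a list of 4 numbers: the shift along the tool's x, y, z in m, then the turn about the tool's z in degrees. A call has 1 to 10 rows; each row shifts and turns the commanded pose from where the row before left it, along the tool's axes as they then stand; what a row does not reach is not made up. A row lasts 1/10 s, in which the tool goes at most 50 mm and 8.59 degrees, less where a joint would pass 70% of its speed; a pose out of reach is approached as far as the arm can. A call is refused whole if a number of a shift passes 0.05 or a number of a turn 8.59, either way. A call with a gripper value outside its range is refused whole. OPENING is the finger opening in m, from 0 to 0.0854, set as the call begins (- or left out, the last holds). The fingers move at their own pace and stop on an object; FORCE is the grip in N (left out, the last holds). Time passes only in rows, so rows that do not move let the fingers close. It gives the time, the measured TCP pose, the force, the opening and the grip force at its end, in the units of the state.
- r.sense(): the state, without advancing time (a new reading comes with each control period).
- r.snapshot(name): name is "scene" or "top"; returns the picture (384x512x3 uint8, red, green, blue); there is no depth.
- r.camera_params(name): a dict with "fx", "fy", "cx", "cy" (pixels), "R" (3x3) and "t" (3): a world point X has camera coordinates R X + t. Camera axes: x right, y down, z forward; pixel columns grow to the right and rows downward; lengths in mm; the calibration is good to about 2 mm. A picture is of the moment at which its call begins. camera_params takes no time and is no camera call.
- r.hand_in(): hands the job in; it is judged then, once.
The state is a dict: "time": time; "joint_pos": joint angles; "qd": joint speeds; "joint_efforts": joint torques, N m; "tool_pos": TCP position; "tcp_rot": TCP orientation; "ft_force": force on the tool from outside, world axes, zero at the start; "wrist_torque": the same for the moment, N m; "finger_gap": finger opening in mm; "grip_force": force on a finger pad.
Only numpy, scipy, OpenCV 4.12 (cv2) and the standard library are available. Lean on these libraries where they do the work, as an engineer would, in place of code of your own. Each camera call takes 0.05 s, during which the arm holds its last target. There are 200 camera calls.

## Task

Take the top token off the stack, lay it flat on the open end of the grommet press's loading slide, before the brass fences, and let go of it. Then nudge it gently along the slide, in between the steel rail and the sprung plunger, until you feel it come up against the ball of the end stop, so that it sits touching all three, without ever pressing it hard against the end stop. Leave it there, and leave the other three tokens and the rest of the desk where they are.

Things in the scene. Friction and masses are not known exactly. Their poses are not given: they have to be found in the camera images.
- token: the top token of the stack of four: white plastic disc, 40 mm across, 10 mm thick, about 14 g. Origin: centre of its underside; z is its axis, up.
- token_third: white token under the top one, same size; stays on the stack (the tokens lie loose on one another, stack 40 mm high)
- token_second: white token, third from the top, same size; stays
- token_low: white token lying on the desk at the bottom of the stack, same size; stays
- press: cast-iron lever press, 300 mm tall, fixed. Its x axis runs along its flat slate-grey loading slide towards the head; the token goes in along +x. Origin: on the desk under the nest centre. Slide top 30 mm above the desk, from x = -125 to +125, y = -46 to +54 mm; the head begins at x = +110 mm, the nest lies in the open ahead of it.
- nest (a point): point on the slide's top face in the nest. Same axes as the press: x the way the token is pushed in, y to the plunger's side, z up. A token that is fully home has its middle within 8 mm of here along x (how deep depends on how the end stop is set) and at y = -2 to 0 mm.
- load_spot (a point): point on the slide's top face at x = -85, y = 0 from the nest, on its open end, where the middle of the token is best laid (70 to 100 mm before the nest and within 12 mm sideways will do). From x = -62 mm on two brass fences, 8 mm high, 6 mm thick, funnel it in: faces at y = -19.6 and +21.5 mm from x = -45 to -18, flaring 6 mm each side by x = -62.
- end_stop: brass bracket on the slide, 12 x 22 x 16 mm, with an adjusting screw ending in an 8 mm steel ball (stiffly sprung, 15 N per mm) towards the token. Origin: under the bracket, at x = 45.5, y = 8.2 mm from the nest. The ball's centre is 16 to 30 mm before it (-x): its setting differs each time and is not measured. It is felt as a firm rise of force; over 12 N on it is too much.
- side_rail: fixed steel rail, 30 mm long, 13.5 mm high. Origin: on the slide, middle of its guiding face, at x = 3, y = -21.4 mm from the nest; the face slopes away by 7 degrees going in. Rail, plunger and end ball carry thin hold-down lips 11.5 to 13.5 mm above the slide, reaching 4 to 8 mm over the token's edge, which it slips under.
- plunger: sprung steel shoe, 31 mm long in x, rounded, 9 mm thick; origin: its middle, 4.5 mm above the slide, at x = 0, y = 21.3 mm from the nest when free. Slides to +y up to 9 mm (spring 2 N free, +0.5 N per mm). Getting past its rounded end takes 4 to 14 N of push, then 2 to 6 N of drag; it clamps the token on the rail, so a token left short of the end stop stays short.
- pencil_pot: squat tan clay pot, 84 mm across, 72 mm tall, with three pencils rising to 154 mm; bystander, origin under its centre
- staple_remover: black staple remover, about 60 x 22 x 35 mm; bystander
- grommet_tin: blue tin of brass grommets, 85 x 65 x 26 mm; bystander
- ruler: clear acrylic ruler, 300 x 30 x 4 mm; bystander
Mind the look-alikes: they are no part of the job. What is shaped like the token but purple or turquoise is not meant.

How it is judged (in metres and radians):
On the way:
1. the top token lies flat on the loading slide, 70 to 100 mm before the nest and within 12 mm sideways, let go (angle between token's own z axis and vertical below 0.06 rad and z of token in the frame of nest between -0.002 and 0.002 m and x of token in the frame of nest between -0.1 and -0.07 m and y of token in the frame of nest between -0.012 and 0.012 m and contact force between the fingers and token below 0.05 N), for 0.2 s.
At the end, for the whole second after the job is handed in: The token lies flat on the slide (within 2 mm and 0.06 rad) in the nest (its middle within 10 mm of the nest point along x and 4 mm along y), touching the end stop (over 0.1 N), the side rail and the plunger (over 0.2 N each), let go and at rest (angle between token's own z axis and vertical below 0.06 rad and z of token in the frame of nest between -0.002 and 0.002 m and x of token in the frame of nest between -0.01 and 0.01 m and y of token in the frame of nest between -0.004 and 0.004 m and contact force between token and end_stop above 0.1 N and contact force between token and side_rail above 0.2 N and contact force between token and plunger above 0.2 N and contact force between the fingers and token below 0.05 N and linear speed of token below 0.005 m/s).
It fails at once if the token is pressed against the end stop with more than 12 N (contact force between token and end_stop above 12 N).
It fails at once if one of the other three tokens moves more than 10 mm (distance of any of token_third, token_second, token_low from where it was at the start of the episode above 0.01 m).
It fails at once if pencil pot, staple remover, grommet tin or ruler moves more than 15 mm (distance of any of pencil_pot, staple_remover, grommet_tin, ruler from where it was at the start of the episode above 0.015 m).
It also fails if it takes over 72 s, if anything falls off the work surface, if the arm or the gripper's body presses on something with over 40 N, if the wrist force passes 120 N, or if a joint passes its speed limit or range.

## Working session

There is one attempt and no reset: what is moved stays moved. The work goes in short steps, Python scripts to look and compute and a shell command to move; the robot and the scene stay as the last step left them, time stands still between calls to the robot, and variables do not carry over. Pictures are saved under pics/ and viewed, at most 11 in all, crops included, and the job is handed in when it is done.

```bash
mkdir -p pics; ls; python3 - <<'E'
from bench import r
import cv2,numpy as np
for n in("scene","top"):
    cv2.imwrite(f"pics/{n}0.png",r.snapshot(n)[...,::-1]); p=r.camera_params(n); print(n,{k:np.round(v,3).tolist() for k,v in p.items()})
print(r.sense(), r.tcp_to_grasp)
E
```

```text
pics
scene {'fx': 461.246, 'fy': 461.246, 'cx': 254.181, 'cy': 189.153, 'R': [[-0.207, 0.978, 0.013], [0.812, 0.18, -0.555], [-0.546, -0.104, -0.831]], 't': [-4.613, -502.725, 1417.067]}
top {'fx': 410.111, 'fy': 410.111, 'cx': 252.887, 'cy': 190.706, 'R': [[-0.024, -1.0, 0.012], [-0.992, 0.022, -0.121], [0.121, -0.015, -0.993]], 't': [169.703, 650.812, 790.265]}
{'time': 0.1, 'joint_pos': array([ 5.82467206e+01,  7.51140012e+00,  8.53254427e+01,  8.21550246e-04,
        8.72621272e+01, -4.89112845e+00]), 'qd': array([-0.03975773, -0.10882108, -0.10054059,  0.09899646, -0.01683191,
       -0.02255925]), 'joint_efforts': array([ 1.61421343e-03, -5.70948887e+01, -5.01945162e+01, -1.46447032e-04,
        8.06905300e-03,  3.19257265e-05]), 'tool_pos': array([270.79202939, 534.83883629, 230.31985542]), 'tcp_rot': array([-1.79901460e+02, -9.25599214e-03,  1.53137801e+02]), 'ft_force': array([-0.68923319, -0.35323258, -0.89853134]), 'wrist_torque': array([-0.0084743 ,  0.0029654 , -0.02469917]), 'grip_force': 0.0, 'finger_gap': 85.0294278669237} 18.700000000000003
```

View pics/scene0.png

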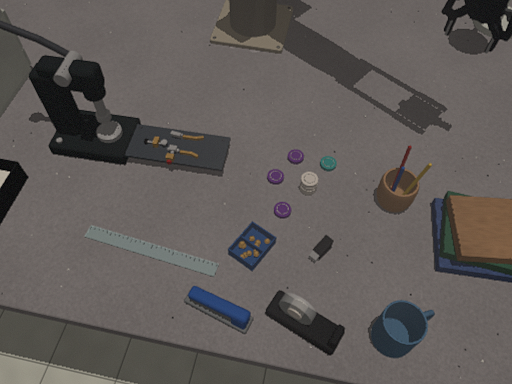

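View pics/top0.png

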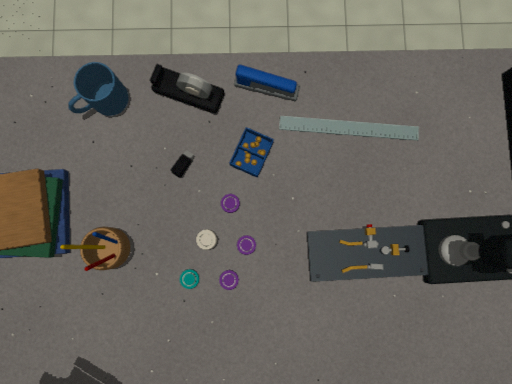

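Top view: the white stack is at (206,240). The slide's open end is at left (307–426, 228–280), with fences at about (350,242) and (355,270), so press +x points right, roughly world −y. Measuring next.

```bash
cat > h.py <<'E'
import numpy as np
from bench import r
def ray(n,uv,z):
    p=r.camera_params(n);R=np.array(p["R"]);t=np.array(p["t"]);c=-R.T@t
    d=R.T@np.array([(uv[0]-p["cx"])/p["fx"],(uv[1]-p["cy"])/p["fy"],1]);return c+d*(z-c[2])/d[2]
E
python3 - <<'E'
from h import *
import cv2
for n,box in(("top",(180,215,230,265)),("scene",(295,165,325,200))):
    im=cv2.imread(f"pics/{n}0.png");hsv=cv2.cvtColor(im,cv2.COLOR_BGR2HSV)
    m=((hsv[...,2]>150)&(hsv[...,1]<60)).astype(np.uint8);k=np.zeros_like(m);x0,y0,x1,y1=box;k[y0:y1,x0:x1]=1;m*=k
    pts=cv2.findNonZero(m);print(n,"white",cv2.boundingRect(pts),cv2.minEnclosingCircle(pts))
    if n=="top":
        c=cv2.minEnclosingCircle(pts)[0];print("stack",ray(n,c,40))
im=cv2.imread("pics/top0.png");hsv=cv2.cvtColor(im,cv2.COLOR_BGR2HSV)
print("slide hsv",hsv[240,320],hsv[275,330],"desk",hsv[300,330],hsv[215,330])
d=cv2.resize(im[215:300,295:450],None,fx=5,fy=5,interpolation=cv2.INTER_CUBIC);cv2.imwrite("pics/slide.png",d)
s=cv2.inRange(hsv,(95,30,30),(130,255,140));s[:215]=0;s[300:]=0;s[:,:295]=0;s[:,440:]=0
cs=max(cv2.findContours(s,0,2)[0],key=cv2.contourArea);b=cv2.boxPoints(cv2.minAreaRect(cs))
print(cv2.contourArea(cs),b.tolist());print(np.round([ray("top",p,30) for p in b],1).tolist())
o=cv2.inRange(hsv,(12,120,90),(30,255,255));o[:225]=0;o[285:]=0;o[:,:330]=0;o[:,420:]=0
for c in cv2.findContours(o,0,2)[0]:
    print(cv2.boundingRect(c),cv2.contourArea(c))
E
```

```text
top white (196, 230, 20, 19) ((205.421875, 239.03125), 9.778467178344727)
stack [559.77278632 251.31917129  40.        ]
scene white (302, 172, 16, 13) ((309.5, 178.0), 8.077847480773926)
slide hsv [101  27  75] [85 22 70] desk [ 16  25 111] [ 23  20 104]
481.0 [[370.544921875, 271.8642883300781], [412.647705078125, 217.9201202392578], [443.17413330078125, 241.74563598632812], [401.07135009765625, 295.6898193359375]]
[[486.8, -76.9, 30.0], [592.6, -169.2, 30.0], [543.1, -227.8, 30.0], [438.8, -135.1, 30.0]]
(342, 265, 25, 8) 59.5
(392, 244, 8, 11) 53.0
(340, 240, 23, 6) 48.0
(366, 228, 10, 7) 49.5
```

View pics/slide.png

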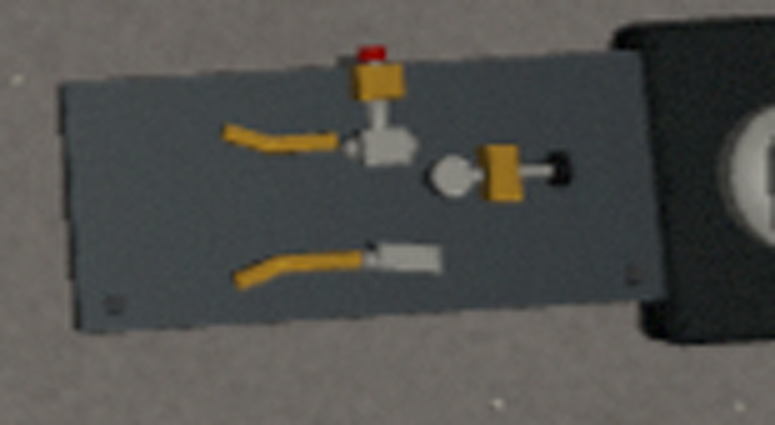

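The enlarged slide (5x, offset 295,215) shows:
- open-end corners at (63,85) and (78,332)
- fences with bends at (268,144) and (280,264) and ends at (338,142) and (363,261)
- bracket at (502,173)

I'll fit the press frame to these.

```bash
cat > fit.py <<'E'
from h import *
from scipy.optimize import least_squares
F=[((63,85),30,(-125,54)),((78,332),30,(-125,-46)),((338,142),38,(-18,24.5)),((268,144),38,(-45,24.5)),((226,132),38,(-62,30.5)),
((363,261),38,(-18,-22.6)),((280,264),38,(-45,-22.6)),((237,280),38,(-62,-28.6)),((502,173),46,(45.5,8.2))]
W=np.array([ray("top",((a[0]+.5)/5-.5+295,(a[1]+.5)/5-.5+215),z)[:2] for a,z,_ in F]);P=np.array([p for *_,p in F])
def T(q,P):
    c,s=np.cos(q[2]),np.sin(q[2]);return P@np.array([[c,s],[-s,c]])+q[:2]
q=least_squares(lambda q:(T(q,P)-W).ravel(),[530,-100,-1.57],loss="soft_l1").x
if __name__=="__main__":
    print(q[:2],np.degrees(q[2]));print(np.round(T(q,P)-W,1).tolist())
    print("load",T(q,np.array([[-85,0.]])))
E
python3 fit.py
```

```text
[521.06236925 -79.37679139] -88.23592648772474
[[1.3, 0.4], [-0.7, -0.6], [0.5, 0.5], [-0.2, -0.6], [0.1, 0.0], [0.4, 6.4], [-0.0, 0.3], [-0.7, -0.3], [-0.3, -1.3]]
load [[518.44572697   5.58292367]]
```

```bash
python3 -m handwheel '[[0,0,0,-7.15],[0,0,0,-7.15],[0,0,0,-7.15],[0,0,0,-7.15]]' 0.070 && python3 -m handwheel '[[-0.028,-0.0293,0.005,0],[-0.028,-0.0293,0.005,0],[-0.028,-0.0293,0.005,0],[-0.028,-0.0293,0.005,0],[-0.028,-0.0293,0.014,0],[-0.028,-0.0293,0.014,0],[-0.028,-0.0293,0.02,0],[-0.028,-0.0293,0.02,0],[-0.028,-0.0293,0.02,0],[-0.028,-0.0293,0.02,0]]' && python3 -m handwheel '[[0,0,0,0],[0,0,0,0]]'; python3 - <<'E'
from h import *
import cv2
a=r.snapshot("top")[...,::-1];b=r.snapshot("scene")[...,::-1]
cv2.imwrite("pics/s1.png",np.hstack([cv2.resize(a[180:300,140:290],None,fx=2.6,fy=2.6),cv2.resize(b[90:210,240:390],None,fx=2.6,fy=2.6)]))
E
```

```text
time: 0.5
tool_pos: [270.9, 535.0, 230.7]
tcp_rot: [-179.9, -0.0, -178.0]
ft_force: [-0.4, 0.0, 0.3]
finger_gap: 69.8
grip_force: 0.0
time: 1.5
tool_pos: [560.5, 249.5, 102.1]
tcp_rot: [-180.0, -0.0, -178.3]
ft_force: [0.9, 0.1, -0.5]
finger_gap: 69.9
grip_force: 0.0
time: 1.7
tool_pos: [559.4, 249.8, 101.8]
tcp_rot: [-180.0, -0.2, -178.4]
ft_force: [-0.5, -0.4, -0.5]
finger_gap: 69.9
grip_force: 0.0
```

View pics/s1.png

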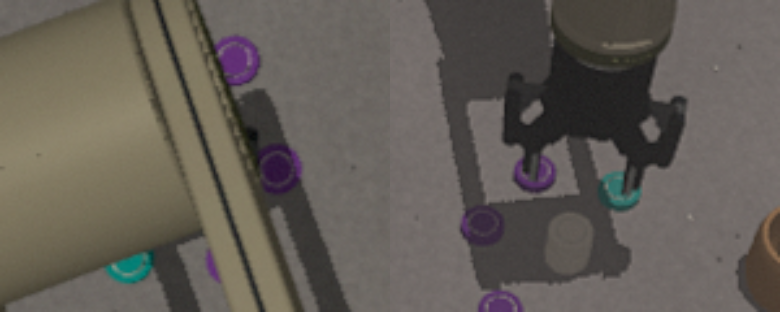

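Top view is covered by the arm. The scene view shows the open fingers either side, above and behind the stack. I'll cross-check the stack position from the scene view.

```bash
python3 - <<'E'
from h import *
print(ray("scene",(309.8,178.0),40), ray("top",(205.5,239.2),40))
E
```

```text
[559.34930206 252.40728004  40.        ] [559.43620737 251.1674268   40.        ]
```

```bash
python3 -m handwheel '[[0,0.0017,0.014,0],[0,0,0.014,0],[0,0,0.014,0],[0,0,0.014,0],[0,0,0.010,0],[0,0,0.0043,0],[0,0,0,0],[0,0,0,0]]' - 20 && python3 -m handwheel '[[0,0,0,0],[0,0,0,0],[0,0,0,0],[0,0,0,0],[0,0,0,0],[0,0,0,0]]' 0.036 20
```

```text
time: 2.6
tool_pos: [560.2, 252.7, 33.4]
tcp_rot: [180.0, 0.0, -178.3]
ft_force: [0.9, 0.6, -0.2]
finger_gap: 70.2
grip_force: 0.0
time: 3.2
tool_pos: [560.4, 252.8, 34.0]
tcp_rot: [180.0, 0.1, -178.3]
ft_force: [-1.3, -0.3, 6.5]
finger_gap: 38.2
grip_force: 20.0
```

Gap 38.2 with upward force suggests the tips only catch the bevelled rim, so I'll re-grip slightly lower.

```bash
python3 -m handwheel '[[0,0,0,0],[0,0,0,0],[0,0,0,0],[0,-0.0005,0.0025,0],[0,0,0,0],[0,0,0,0]]' 0.055 20 && python3 -m handwheel '[[0,0,0,0],[0,0,0,0],[0,0,0,0],[0,0,0,0],[0,0,0,0]]' 0.036 20 && python3 - <<'E'
from bench import r
print(r.sense())
E
```

```text
time: 3.8
tool_pos: [559.6, 252.0, 30.2]
tcp_rot: [-180.0, -0.0, -178.3]
ft_force: [0.4, 0.4, -0.4]
finger_gap: 55.0
grip_force: 0.0
time: 4.3
tool_pos: [559.9, 252.2, 30.7]
tcp_rot: [180.0, 0.0, -178.3]
ft_force: [0.5, 0.0, 1.0]
finger_gap: 38.6
grip_force: 20.2
{'time': 4.3, 'joint_pos': array([ 1.94653200e+01,  1.97736185e+01,  9.28784769e+01, -1.68154974e-03,
        6.73280603e+01, -7.22783660e+01]), 'qd': array([ 0.04827165, -0.0513956 ,  0.07366806,  0.11428256,  0.09918247,
        0.00182389]), 'joint_efforts': array([ 4.13337036e-02, -6.14031386e+01, -4.36629152e+01,  2.67266325e-02,
        8.27218685e-02,  7.25367936e-04]), 'tool_pos': array([559.94407183, 252.19859881,  30.65496725]), 'tcp_rot': array([ 1.79995438e+02,  1.93749693e-02, -1.78255667e+02]), 'ft_force': array([0.52195158, 0.02683775, 0.96042408]), 'wrist_torque': array([ 0.016107  , -0.0579579 , -0.05973858]), 'grip_force': 20.203674137592316, 'finger_gap': 38.61331470912412}
```

```bash
python3 -m handwheel '[[0,0,-0.003,0],[0,0,-0.005,0],[0,0,-0.01,0],[0,0,-0.02,0],[0,0,-0.02,0],[0,0,-0.02,0],[0,0,0,0]]'; python3 - <<'E'
from h import *
import cv2
b=r.snapshot("scene")[...,::-1]
cv2.imwrite("pics/s2.png",cv2.resize(b[90:220,240:390],None,fx=4,fy=4,interpolation=cv2.INTER_CUBIC))
E
```

```text
time: 5.0
tool_pos: [562.4, 253.1, 113.3]
tcp_rot: [179.9, 0.4, -178.3]
ft_force: [0.5, 0.2, 0.8]
finger_gap: 38.6
grip_force: 20.2
```

View pics/s2.png

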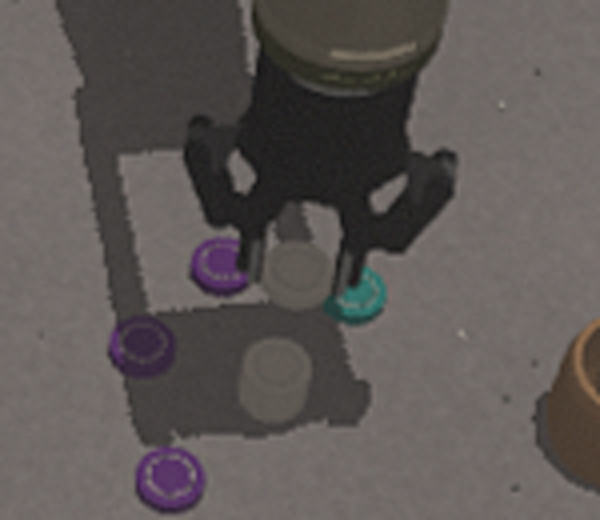

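One token is held level and the rest of the stack is undisturbed (lower cylinder at crop (275,380)). Moving to the load spot.

```bash
python3 -m handwheel '[[0.0049,-0.012,0,0],[0.0049,-0.0245,0,0],[0.0049,-0.0285,0,0],[0.0049,-0.0285,0,0],[0.0049,-0.0285,0,0],[0.0049,-0.0285,0,0],[0.0049,-0.0285,0,0],[0.0049,-0.0285,0,0],[0.0049,-0.0245,0,0],[0.0049,-0.013,0,0]]' && python3 -m handwheel '[[0,0,0.015,0],[0,0,0.02,0],[0,0,0.02,0],[0,0,0.012,0],[0,0,0,0],[0,0,0,0]]'; python3 - <<'E'
from h import *
import cv2
b=r.snapshot("scene")[...,::-1];a=r.snapshot("top")[...,::-1]
cv2.imwrite("pics/s3.png",np.hstack([cv2.resize(a[195:315,290:440],None,fx=2.6,fy=2.6),cv2.resize(b[70:190,100:250],None,fx=2.6,fy=2.6)]))
E
```

```text
time: 6.05
tool_pos: [516.5, 3.6, 107.0]
tcp_rot: [-180.0, -0.1, -178.4]
ft_force: [-0.6, 0.2, -0.1]
finger_gap: 38.6
grip_force: 20.2
time: 6.65
tool_pos: [518.0, 6.3, 41.2]
tcp_rot: [180.0, -0.1, -178.2]
ft_force: [0.7, -1.3, 0.0]
finger_gap: 39.1
grip_force: 20.2
```

View pics/s3.png

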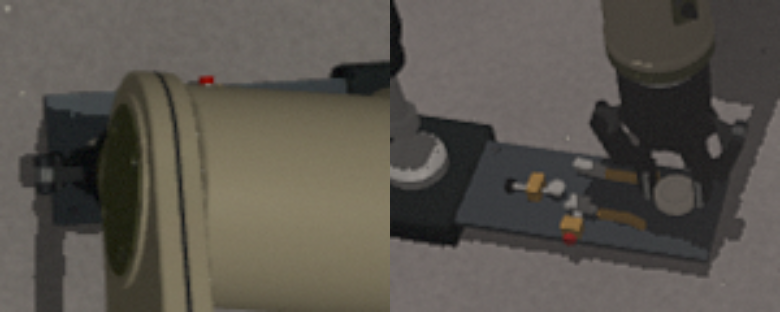

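Scene view: the token is held over the open end, centred between the fence lines. Lowering by feel.

```bash
python3 -m handwheel '[[0,0,0.004,0],[0,0,0.004,0],[0,0,0,0]]' && python3 -m handwheel '[[0,0,0.001,0],[0,0,0,0]]' && python3 -m handwheel '[[0,0,0.001,0],[0,0,0,0]]'
```

```text
time: 7.05
tool_pos: [517.9, 5.8, 33.0]
tcp_rot: [180.0, -0.0, -178.3]
ft_force: [0.5, 0.8, 0.0]
finger_gap: 38.7
grip_force: 20.2
time: 7.25
tool_pos: [518.2, 5.7, 32.4]
tcp_rot: [180.0, -0.0, -178.3]
ft_force: [0.7, 0.2, -0.3]
finger_gap: 38.7
grip_force: 20.2
time: 7.45
tool_pos: [518.2, 5.7, 31.4]
tcp_rot: [180.0, -0.0, -178.3]
ft_force: [-1.8, 0.2, -0.1]
finger_gap: 39.0
grip_force: 20.2
```

```bash
python3 -m handwheel '[[0,0,0.0005,0],[0,0,0,0]]' && python3 -m handwheel '[[0,0,0.0005,0],[0,0,0,0]]'&& python3 -m handwheel '[[0,0,0.0005,0],[0,0,0,0]]'
```

```text
time: 7.65
tool_pos: [518.3, 5.7, 31.0]
tcp_rot: [-180.0, -0.0, -178.3]
ft_force: [1.0, -0.1, -0.5]
finger_gap: 38.4
grip_force: 20.2
time: 7.85
tool_pos: [518.4, 5.8, 30.6]
tcp_rot: [-180.0, 0.0, -178.3]
ft_force: [-0.3, -0.8, 0.6]
finger_gap: 38.7
grip_force: 20.3
time: 8.05
tool_pos: [518.4, 5.7, 30.6]
tcp_rot: [-180.0, 0.0, -178.3]
ft_force: [-3.1, 0.2, 6.6]
finger_gap: 38.7
grip_force: 20.7
```

Touched down (6.6 N). Release, rise, close, and look.

```bash
python3 -m handwheel '[[0,0,0,0],[0,0,0,0],[0,0,0,0],[0,0,0,0],[0,0,-0.005,0],[0,0,-0.015,0],[0,0,-0.02,0]]' 0.055 && python3 -m handwheel '[[0,0.025,0,0],[0,0.03,0,0],[0,0.015,0,0],[0,0,0,0],[0,0,0,0],[0,0,0,0]]' 0; python3 - <<'E'
from h import *
from fit import q
import cv2
b=r.snapshot("scene")[...,::-1];a=r.snapshot("top")[...,::-1]
cv2.imwrite("pics/s4.png",np.hstack([cv2.resize(a[195:315,290:440],None,fx=2.6,fy=2.6),cv2.resize(b[70:190,100:250],None,fx=2.6,fy=2.6)]))
print(q)
E
```

```text
time: 8.75
tool_pos: [517.5, 5.8, 70.5]
tcp_rot: [180.0, -0.1, -178.3]
ft_force: [0.2, 0.1, 0.2]
finger_gap: 55.2
grip_force: 0.0
time: 9.35
tool_pos: [516.2, 75.0, 70.1]
tcp_rot: [-180.0, -0.0, -178.3]
ft_force: [0.0, -0.1, 0.6]
finger_gap: -0.2
grip_force: 0.0
[521.06236925 -79.37679139  -1.54000744]
```

View pics/s4.png

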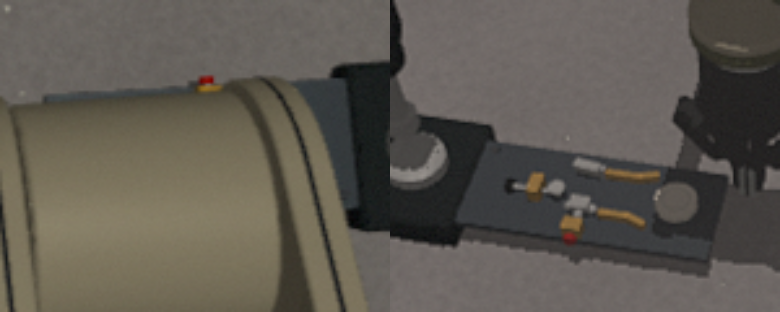

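Token lies flat on the open end (scene ≈ (210,148)), just before the fence flares, with the closed fingers behind it. Checking it in the press frame.

```bash
python3 - <<'E'
from h import *
from fit import q
import cv2
c,s=np.cos(q[2]),np.sin(q[2])
f=lambda uv,z:np.round(np.array([[c,s],[-s,c]])@(ray("scene",uv,z)[:2]-q[:2]),1)
g=lambda x,y:((x-390)/2.6+100,y/2.6+70)
print("token",f(g(677,201),40),"fence flares",f(g(643,222),38),f(g(658,175),38),"corner",f(g(727,177),30),"bracket",f(g(536,181),46))
E
```

```text
token [-87.5   3.6] fence flares [-62.3  31.6] [-62.5 -24.8] corner [-124.5  -41.1] bracket [43.4  9.6]
```

```bash
python3 -m handwheel '[[0,0,0.015,0],[0,0,0.015,0],[0,0,0.0065,0],[0,0,0,0],[0,-0.010,0,0],[0,-0.010,0,0],[0,-0.005,0,0],[0,0,0,0],[0,0,0,0]]' && python3 -m handwheel '[[0,-0.001,0,0],[0,-0.001,0,0],[0,-0.001,0,0],[0,-0.001,0,0],[0,-0.001,0,0],[0,-0.001,0,0],[0,-0.001,0,0],[0,-0.001,0,0],[0,-0.001,0,0],[0,-0.001,0,0]]'
```

```text
time: 10.35
tool_pos: [517.2, 50.4, 33.8]
tcp_rot: [180.0, 0.0, -178.3]
ft_force: [0.1, -0.5, 0.6]
finger_gap: -0.1
grip_force: 0.0
time: 11.35
tool_pos: [517.2, 40.6, 33.5]
tcp_rot: [-180.0, -0.0, -178.3]
ft_force: [-0.1, 0.4, -0.1]
finger_gap: -0.2
grip_force: 0.0
```

```bash
python3 -m handwheel '[[0,-0.0025,0,0],[0,-0.0025,0,0],[0,-0.0025,0,0],[0,-0.0025,0,0],[0,-0.0025,0,0],[0,-0.0025,0,0],[0,-0.0025,0,0],[0,-0.0025,0,0],[0,-0.0025,0,0],[0,-0.0025,0,0]]' && python3 -m handwheel '[[0,-0.0025,0,0],[0,-0.0025,0,0],[0,-0.0025,0,0],[0,-0.0025,0,0],[0,-0.0025,0,0],[0,-0.0025,0,0],[0,-0.0025,0,0],[0,-0.0025,0,0],[0,-0.001,0,0],[0,-0.001,0,0]]'; python3 - <<'E'
from h import *
import cv2
b=r.snapshot("scene")[...,::-1]
cv2.imwrite("pics/s5.png",cv2.resize(b[80:180,120:250],None,fx=5,fy=5,interpolation=cv2.INTER_CUBIC))
E
```

```text
time: 12.35
tool_pos: [518.0, 15.5, 33.5]
tcp_rot: [-180.0, 0.0, -178.3]
ft_force: [0.7, 0.1, 0.7]
finger_gap: -0.4
grip_force: 0.4
time: 13.35
tool_pos: [518.8, -6.3, 33.6]
tcp_rot: [180.0, 0.0, -178.3]
ft_force: [0.7, 2.1, 1.6]
finger_gap: -0.0
grip_force: 1.2
```

View pics/s5.png

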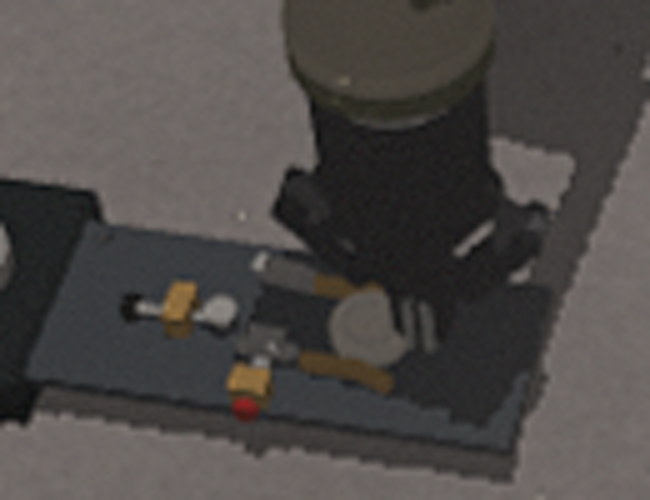

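The token is between the fences (crop centre ≈ (370,328)), with the fingers directly behind it. Working out how far it still has to go.

```bash
cat > chk.py <<'E'
import sys
from bench import r
# exit nonzero when the push force (world +y reaction) reaches the given limit
sys.exit(r.sense()["ft_force"][1]>=float(sys.argv[1]))
E
python3 - <<'E'
from h import *
from fit import q
c,s=np.cos(q[2]),np.sin(q[2])
f=lambda uv,z:np.round(np.array([[c,s],[-s,c]])@(ray("scene",uv,z)[:2]-q[:2]),1)
print(f((120+368/5,80+325/5),40))
t=np.array([518.8,-6.3]);print(np.array([[c,s],[-s,c]])@(t-q[:2]))
E
```

```text
[-46.6   4.2]
[-7.31118022e+01 -1.16991123e-02]
```

```bash
H="python3 -m handwheel"; p(){ grep -E 'tool_pos|ft_force'; }
$H '[[0,-0.0015,0,0],[0,-0.0015,0,0],[0,-0.0015,0,0],[0,-0.0015,0,0],[0,-0.0015,0,0],[0,-0.0015,0,0],[0,-0.0015,0,0]]'|p; python3 chk.py 14 && $H '[[0,-0.001,0,0],[0,-0.001,0,0],[0,-0.001,0,0],[0,-0.001,0,0]]'|p;  python3 chk.py 14 && $H '[[0,-0.001,0,0],[0,-0.001,0,0],[0,-0.001,0,0],[0,-0.001,0,0]]'|p; python3 chk.py 14 && $H '[[0,-0.001,0,0],[0,-0.001,0,0],[0,-0.001,0,0]]'|p
```

```text
tool_pos: [519.0, -16.9, 33.5]
ft_force: [1.8, 1.6, 2.5]False
False
False
```

```bash
sed -i 's/sys.exit(\(.*\))$/sys.exit(int(\1))/' chk.py; p(){ grep -E 'tool_pos|ft_force'; }
python3 -m handwheel '[[0,-0.001,0,0],[0,-0.001,0,0],[0,-0.001,0,0],[0,-0.001,0,0]]'|p;  python3 chk.py 12 && python3 -m handwheel '[[0,-0.001,0,0],[0,-0.001,0,0],[0,-0.001,0,0]]'|p; python3 chk.py 12 && python3 -m handwheel '[[0,-0.001,0,0],[0,-0.001,0,0]]'|p;  python3 chk.py 12 && python3 -m handwheel '[[0,-0.001,0,0],[0,-0.001,0,0]]'|p
```

```text
tool_pos: [519.1, -20.8, 33.5]
ft_force: [0.3, 2.6, 2.6]
tool_pos: [519.2, -23.8, 33.5]
ft_force: [1.1, 2.4, 2.1]
tool_pos: [519.3, -25.8, 33.5]
ft_force: [0.9, 2.3, 2.9]
tool_pos: [519.3, -27.8, 33.5]
ft_force: [1.0, 2.2, 2.9]
```

```bash
p(){ grep -E 'tool_pos|ft_force'; }
python3 -m handwheel '[[0,-0.001,0,0],[0,-0.001,0,0]]'|p;  python3 chk.py 13 && python3 -m handwheel '[[0,-0.001,0,0],[0,-0.001,0,0]]'|p; python3 chk.py 13 && python3 -m handwheel '[[0,-0.001,0,0],[0,-0.001,0,0]]'|p;  python3 chk.py 13 && python3 -m handwheel '[[0,-0.001,0,0],[0,-0.001,0,0]]'|p
```

```text
tool_pos: [519.3, -29.6, 33.5]
ft_force: [0.7, 4.1, 4.2]
tool_pos: [519.3, -30.9, 33.5]
ft_force: [-0.4, 8.5, 4.6]
tool_pos: [519.3, -32.9, 33.5]
ft_force: [0.3, 7.8, 5.0]
tool_pos: [519.4, -34.8, 33.5]
ft_force: [-0.2, 6.8, 3.7]
```

Past the plunger's rounded end (peak about 8.5 N). Going on in smaller steps.

```bash
p(){ grep -E 'tool_pos|ft_force'; }
python3 -m handwheel '[[0,-0.001,0,0],[0,-0.001,0,0]]'|p;  python3 chk.py 10 && python3 -m handwheel '[[0,-0.0005,0,0],[0,-0.0005,0,0]]'|p; python3 chk.py 9 && python3 -m handwheel '[[0,-0.0003,0,0],[0,-0.0003,0,0]]'|p;  python3 chk.py 9 && python3 -m handwheel '[[0,-0.0003,0,0],[0,-0.0003,0,0]]'|p;  python3 chk.py 9 && python3 -m handwheel '[[0,-0.0003,0,0],[0,-0.0003,0,0]]'|p; python3 chk.py 9 && python3 -m handwheel '[[0,-0.0003,0,0],[0,-0.0003,0,0]]'|p
```

```text
tool_pos: [519.5, -36.9, 33.5]
ft_force: [0.3, 7.0, 4.1]
tool_pos: [519.6, -37.9, 33.5]
ft_force: [-0.1, 7.3, 4.3]
tool_pos: [519.6, -38.5, 33.5]
ft_force: [0.8, 7.8, 3.5]
tool_pos: [519.6, -39.1, 33.5]
ft_force: [0.2, 6.7, 4.4]
tool_pos: [519.6, -39.7, 33.5]
ft_force: [0.3, 8.5, 4.6]
tool_pos: [519.6, -40.3, 33.5]
ft_force: [0.8, 6.7, 3.7]
```

```bash
python3 - <<'E'
from h import *
import cv2
b=r.snapshot("scene")[...,::-1]
cv2.imwrite("pics/s6.png",cv2.resize(b[100:170,130:230],None,fx=7,fy=7,interpolation=cv2.INTER_CUBIC))
E
```

```text
(no output)
```

View pics/s6.png

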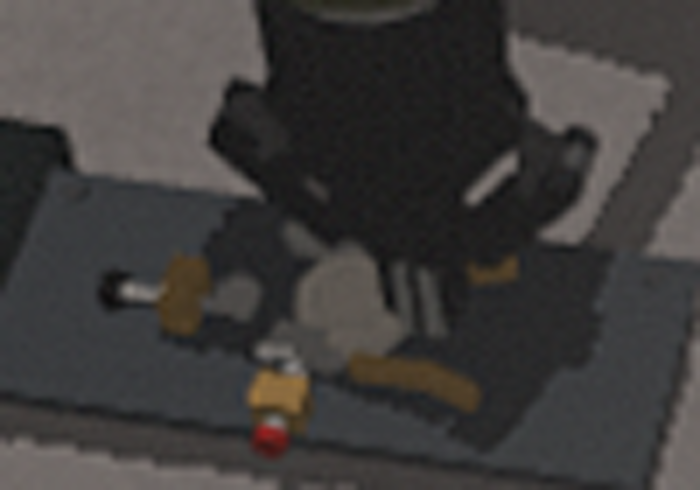

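Scene crop: token centre ≈ (342,300), end-stop ball and lip at (238,296), bracket at (185,295). That puts the ball about 24 mm before the bracket, so contact is expected about 10 mm further on. I'll advance part way, then creep.

```bash
p(){ grep -E 'tool_pos|ft_force'; }
python3 -m handwheel '[[0,-0.0005,0,0],[0,-0.0005,0,0]]'|p;  python3 chk.py 10.5 && python3 -m handwheel '[[0,-0.0005,0,0],[0,-0.0005,0,0]]'|p; python3 chk.py 10.5 && python3 -m handwheel '[[0,-0.0005,0,0],[0,-0.0005,0,0]]'|p;  python3 chk.py 10.5 && python3 -m handwheel '[[0,-0.0005,0,0],[0,-0.0005,0,0]]'|p;  python3 chk.py 10 && python3 -m handwheel '[[0,-0.0003,0,0],[0,-0.0003,0,0]]'|p; python3 chk.py 10 && python3 -m handwheel '[[0,-0.0003,0,0],[0,-0.0003,0,0]]'|p
```

```text
tool_pos: [519.6, -41.4, 33.5]
ft_force: [1.3, 7.5, 4.1]
tool_pos: [519.6, -42.4, 33.5]
ft_force: [-0.1, 5.5, 4.6]
tool_pos: [519.6, -43.5, 33.5]
ft_force: [0.0, 6.1, 3.9]
tool_pos: [519.6, -44.5, 33.5]
ft_force: [-0.1, 5.4, 4.6]
tool_pos: [519.6, -45.1, 33.5]
ft_force: [-0.7, 6.2, 5.1]
tool_pos: [519.5, -45.7, 33.5]
ft_force: [-1.7, 6.4, 5.8]
```

```bash
p(){ grep -E 'tool_pos|ft_force'; }
python3 -m handwheel '[[0,-0.0002,0,0],[0,-0.0002,0,0]]'|p;  python3 chk.py 8.5 && python3 -m handwheel '[[0,-0.0002,0,0],[0,-0.0002,0,0]]'|p;  python3 chk.py 8.5 && python3 -m handwheel '[[0,-0.0002,0,0],[0,-0.0002,0,0]]'|p;  python3 chk.py 8.5 && python3 -m handwheel '[[0,-0.0002,0,0],[0,-0.0002,0,0]]'|p;  python3 chk.py 8.5 && python3 -m handwheel '[[0,-0.0002,0,0],[0,-0.0002,0,0]]'|p;  python3 chk.py 8.5 && python3 -m handwheel '[[0,-0.0002,0,0],[0,-0.0002,0,0]]'|p;  python3 chk.py 8.5 && python3 -m handwheel '[[0,-0.0002,0,0],[0,-0.0002,0,0]]'|p;  python3 chk.py 8.5 && python3 -m handwheel '[[0,-0.0002,0,0],[0,-0.0002,0,0]]'|p
```

```text
tool_pos: [519.5, -46.1, 33.5]
ft_force: [-1.4, 5.4, 6.0]
tool_pos: [519.5, -46.5, 33.5]
ft_force: [-1.1, 5.8, 6.6]
tool_pos: [519.4, -46.9, 33.5]
ft_force: [-0.9, 5.7, 6.0]
tool_pos: [519.5, -47.3, 33.5]
ft_force: [-0.2, 5.9, 6.2]
tool_pos: [519.4, -47.7, 33.5]
ft_force: [-1.9, 5.8, 6.0]
tool_pos: [519.4, -48.1, 33.5]
ft_force: [-0.9, 6.1, 5.4]
tool_pos: [519.4, -48.5, 33.5]
ft_force: [-2.6, 5.5, 6.4]
tool_pos: [519.4, -48.9, 33.5]
ft_force: [-2.2, 5.0, 6.7]
```

```bash
p(){ grep -E 'tool_pos|ft_force'; }
python3 -m handwheel '[[0,-0.0002,0,0],[0,-0.0002,0,0]]'|p;  python3 chk.py 8.5 && python3 -m handwheel '[[0,-0.0002,0,0],[0,-0.0002,0,0]]'|p;  python3 chk.py 8.5 && python3 -m handwheel '[[0,-0.0002,0,0],[0,-0.0002,0,0]]'|p;  python3 chk.py 8.5 && python3 -m handwheel '[[0,-0.0002,0,0],[0,-0.0002,0,0]]'|p;  python3 chk.py 8.5 && python3 -m handwheel '[[0,-0.0002,0,0],[0,-0.0002,0,0]]'|p;  python3 chk.py 8.5 && python3 -m handwheel '[[0,-0.0002,0,0],[0,-0.0002,0,0]]'|p;  python3 chk.py 8.5 && python3 -m handwheel '[[0,-0.0002,0,0],[0,-0.0002,0,0]]'|p;  python3 chk.py 8.5 && python3 -m handwheel '[[0,-0.0002,0,0],[0,-0.0002,0,0]]'|p;  python3 chk.py 8.5 && python3 -m handwheel '[[0,-0.0002,0,0],[0,-0.0002,0,0]]'|p;  python3 chk.py 8.5 && python3 -m handwheel '[[0,-0.0002,0,0],[0,-0.0002,0,0]]'|p
```

```text
tool_pos: [519.4, -49.3, 33.5]
ft_force: [-2.4, 5.1, 6.5]
tool_pos: [519.4, -49.7, 33.5]
ft_force: [-1.9, 5.5, 5.9]
tool_pos: [519.4, -50.1, 33.5]
ft_force: [-2.9, 5.1, 7.5]
tool_pos: [519.4, -50.5, 33.5]
ft_force: [-2.9, 4.7, 7.2]
tool_pos: [519.3, -50.9, 33.5]
ft_force: [-3.8, 6.1, 7.3]
tool_pos: [519.3, -51.3, 33.5]
ft_force: [-3.1, 5.9, 7.6]
tool_pos: [519.3, -51.7, 33.5]
ft_force: [-3.4, 5.9, 7.6]
tool_pos: [519.3, -52.1, 33.5]
ft_force: [-2.1, 5.9, 8.0]
tool_pos: [519.3, -52.5, 33.5]
ft_force: [-4.0, 6.1, 8.6]
tool_pos: [519.3, -52.9, 33.5]
ft_force: [-2.5, 5.2, 8.4]
```

```bash
p(){ grep -E 'tool_pos|ft_force'; }
python3 -m handwheel '[[0,-0.0002,0,0],[0,-0.0002,0,0]]'|p;  python3 chk.py 8.3 && python3 -m handwheel '[[0,-0.0002,0,0],[0,-0.0002,0,0]]'|p;  python3 chk.py 8.3 && python3 -m handwheel '[[0,-0.0002,0,0],[0,-0.0002,0,0]]'|p;  python3 chk.py 8.3 && python3 -m handwheel '[[0,-0.0002,0,0],[0,-0.0002,0,0]]'|p;  python3 chk.py 8.3 && python3 -m handwheel '[[0,-0.0002,0,0],[0,-0.0002,0,0]]'|p;  python3 chk.py 8.3 && python3 -m handwheel '[[0,-0.0002,0,0],[0,-0.0002,0,0]]'|p;  python3 chk.py 8.3 && python3 -m handwheel '[[0,-0.0002,0,0],[0,-0.0002,0,0]]'|p;  python3 chk.py 8.3 && python3 -m handwheel '[[0,-0.0002,0,0],[0,-0.0002,0,0]]'; python3 - <<'E'
from h import *
import cv2
b=r.snapshot("scene")[...,::-1]
cv2.imwrite("pics/s7.png",cv2.resize(b[100:170,130:230],None,fx=7,fy=7,interpolation=cv2.INTER_CUBIC))
E
```

```text
tool_pos: [519.4, -53.3, 33.5]
ft_force: [-3.0, 5.9, 7.7]
tool_pos: [519.4, -53.7, 33.5]
ft_force: [-3.0, 5.4, 7.5]
tool_pos: [519.4, -54.1, 33.5]
ft_force: [-2.2, 5.9, 7.0]
tool_pos: [519.4, -54.5, 33.5]
ft_force: [-3.1, 5.9, 8.4]
tool_pos: [519.4, -54.9, 33.5]
ft_force: [-3.8, 5.7, 6.9]
tool_pos: [519.4, -55.3, 33.5]
ft_force: [-2.5, 5.6, 7.6]
tool_pos: [519.4, -55.7, 33.5]
ft_force: [-2.4, 6.5, 7.4]
time: 23.65
tool_pos: [519.5, -56.1, 33.5]
tcp_rot: [179.9, -0.1, -178.3]
ft_force: [-3.1, 5.7, 7.5]
finger_gap: -0.1
grip_force: 5.5
```

View pics/s7.png

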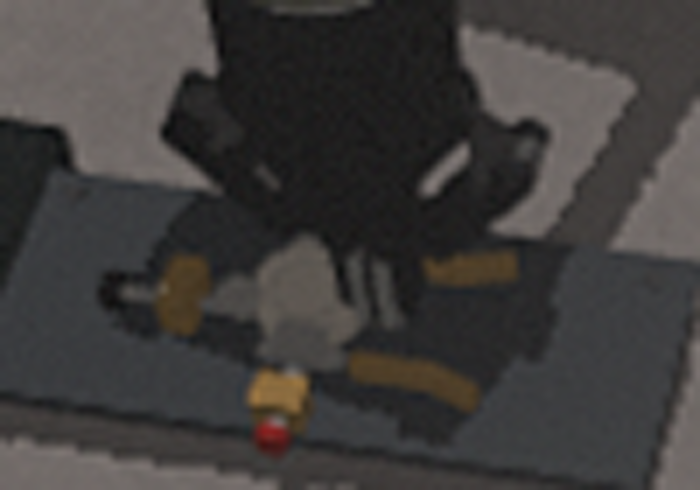

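The token's front edge (crop x≈258) has just reached the edge of the end-stop lip, so a few mm remain.

```bash
p(){ grep -E 'tool_pos|ft_force'; }
python3 -m handwheel '[[0,-0.0002,0,0],[0,-0.0001,0,0]]'|p;  python3 chk.py 8 && python3 -m handwheel '[[0,-0.0002,0,0],[0,-0.0001,0,0]]'|p;  python3 chk.py 8 && python3 -m handwheel '[[0,-0.0002,0,0],[0,-0.0001,0,0]]'|p;  python3 chk.py 8 && python3 -m handwheel '[[0,-0.0002,0,0],[0,-0.0001,0,0]]'|p;  python3 chk.py 8 && python3 -m handwheel '[[0,-0.0002,0,0],[0,-0.0001,0,0]]'|p;  python3 chk.py 8 && python3 -m handwheel '[[0,-0.0002,0,0],[0,-0.0001,0,0]]'|p;  python3 chk.py 8 && python3 -m handwheel '[[0,-0.0002,0,0],[0,-0.0001,0,0]]'|p;  python3 chk.py 8 && python3 -m handwheel '[[0,-0.0002,0,0],[0,-0.0001,0,0]]'|p;  python3 chk.py 8 && python3 -m handwheel '[[0,-0.0002,0,0],[0,-0.0001,0,0]]'|p;  python3 chk.py 8 && python3 -m handwheel '[[0,-0.0002,0,0],[0,-0.0001,0,0]]'|p;  python3 chk.py 8 && python3 -m handwheel '[[0,-0.0002,0,0],[0,-0.0001,0,0]]'|p;  python3 chk.py 8 && python3 -m handwheel '[[0,-0.0002,0,0],[0,-0.0001,0,0]]'|p
```

```text
tool_pos: [519.5, -56.3, 33.5]
ft_force: [-3.6, 6.3, 7.9]
tool_pos: [519.5, -56.5, 33.5]
ft_force: [-2.9, 6.4, 6.9]
tool_pos: [519.5, -56.6, 33.5]
ft_force: [-2.7, 8.1, 8.4]
```

```bash
p(){ grep -E 'tool_pos|ft_force'; }
python3 -m handwheel '[[0,0,0,0]]'|p; python3 -m handwheel '[[0,-0.0001,0,0],[0,0,0,0]]'|p; python3 chk.py 9 && python3 -m handwheel '[[0,-0.0001,0,0],[0,0,0,0]]'|p
```

```text
tool_pos: [519.4, -56.6, 33.5]
ft_force: [-2.4, 8.6, 8.6]
tool_pos: [519.5, -56.6, 33.5]
ft_force: [-2.8, 7.9, 8.6]
tool_pos: [519.4, -56.7, 33.5]
ft_force: [-2.8, 9.3, 8.6]
```

```bash
p(){ grep -E 'time|tool_pos|ft_force'; }
python3 -m handwheel '[[0,-0.0002,0,0],[0,0,0,0]]'|p; python3 -m handwheel '[[0,0.001,0,0],[0,0.001,0,0],[0,0.003,0,0],[0,0.008,0,0],[0,0.008,0,0],[0,0,-0.02,0],[0,0,-0.04,0],[0,0,-0.04,0],[0,0,-0.04,0]]'|p; python3 -m handwheel '[[0,0.03,0,0],[0,0.04,0,0],[0,0.045,0,0],[0,0.045,0,0],[0,0.04,0,0],[0,0.03,0,0],[0,0,0,0],[0,0,0,0]]'|p; python3 - <<'E'
from h import *
import cv2
b=r.snapshot("scene")[...,::-1];a=r.snapshot("top")[...,::-1]
cv2.imwrite("pics/s8.png",np.hstack([cv2.resize(a[215:295,300:420],None,fx=3.3,fy=3.3),cv2.resize(b[95:175,120:240],None,fx=3.3,fy=3.3)]))
E
```

```text
time: 25.0
tool_pos: [519.4, -56.8, 33.5]
ft_force: [-3.1, 8.3, 7.8]
time: 25.9
tool_pos: [518.7, -36.2, 174.2]
ft_force: [1.5, 0.5, -0.2]
time: 26.7
tool_pos: [511.8, 193.7, 172.9]
ft_force: [0.0, -0.1, 0.2]
```

View pics/s8.png

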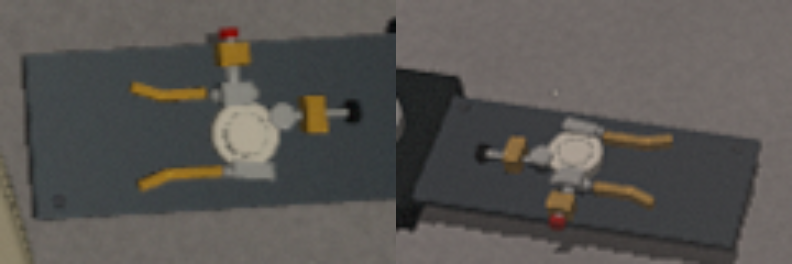

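The firm rise came with the tool nearly stalled, and the top view shows token (246,133) and ball (285,117) about 24 mm apart, which matches contact. Rail and plunger are against its sides. Handing in.

```bash
python3 -c "
from bench import r
print(r.hand_in())"
```

```text
the job is handed in; nothing more can be done
None
```

I laid the top token on the slide, let go of it, and nudged it in between rail and plunger until I felt the end stop (push force rose from about 6 N to 9 N); I then backed the fingers off and handed the job in at about 27 s, with no verdict returned.

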